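# Free the stuck core from the plaster mould

### The job

The core with the wide wooden grip has seized in the square plaster mould; a straight pull just lifts the mould out of its wooden frame. Work the core out by twisting it back and forth while pulling upwards, so that the mould stays down in its frame, then stand the core upright, grip uppermost, in the middle of the cork mat without letting it topple, and let go. Leave the round mould alone.

Things in the scene. Friction and masses are not known exactly. Their poses are not given: they have to be found in the camera images.
- core: Stuck core, 74 mm tall, 0.2 kg: an aluminium spigot (34 mm diameter, 34 mm long) below an upright round wooden grip (48 mm diameter, 40 mm tall). Origin: centre of the spigot's foot; z along its axis to the grip, which spans z = 34 to 74 mm. Starts upright in the mould's bore, the grip's underside 8 mm above the mould's top. Turning it takes 0.3 to 0.5 N m: grip it firmly (about 40 N).
- mould: Square plaster block 110 x 110 x 60 mm, 1 kg, loose in a low fixed wooden frame (128 mm square, 20 mm high) that stops it turning, not rising. Origin: centre of underside, z up. Its bore (middle of top, 26 mm deep) grips the core by friction, about 20 N; the core slides up only while being turned, about 4 mm per 1.3 rad of turn either way. Free after 22 mm of rise, clear after 26.
- mat: Flat square cork mat, 130 x 130 x 5 mm, fixed to the bench. Origin: centre of its underside; its top is 5 mm higher.
- round_mould: Bystander: round plaster mould, 100 mm diameter and 45 mm tall, with a narrow wooden grip (28 mm diameter) on top, 87 mm tall in all; loose. Not to be disturbed. Origin: centre of its underside.
Mind the look-alikes: they are no part of the job. What is shaped like the core but red or yellow is not meant.

How it is judged:
By the outcome, as a careful person would: the job done as asked, in the order asked, and still so for the second after the job is handed in, with the robot touching nothing.
It also fails if it takes over 64 s, if anything falls off the work surface, if the arm or the gripper's body presses on something with over 40 N, if the wrist force passes 120 N, or if a joint passes its speed limit or range.

### The arm

A 7-joint arm with a two-finger parallel gripper is mounted at the origin on the work surface. World frame = base frame: x ahead of the robot, y to its left, z up, the work surface at z = 0. Lengths are in mm, angles in rad, forces in N, time in s.
With the tool pointing down it reaches from about 400 to 900 mm from the base axis. Payload 5.6 kg.
Tool frame: the origin (TCP) lies at the very end of the fingers, on their centre line; the grasp point (between the pads) lies 19 mm behind it; z points along the fingers, x is the direction in which the jaws open and shut, and the axes are right-handed (so a half turn about z gives the same grasp; the last joint's range is limited). The gripper opens to 92 mm and grips with 3 to 60 N. Pads are 20 mm wide; open, the fingers measure 128 mm over their backs; the gripper's body (75 mm by 189 mm) begins 69 mm behind the grasp point.
Start: joints at [1.269, 0.468, -0.012, 1.603, 0.006, 1.071, -0.056], TCP at [166.306, -628.372, 214.592] pointing down, gripper open.
Joint ranges: [-2.53, 2.53], [-0.31, 2.02], [-1.57, 1.55], [0.28, 2.44], [-1.29, 4.43], [0.15, 1.84], [-2.92, 2.92]. Speed limits (rad/s): [2.57, 2.57, 3.14, 3.14, 3.14, 3.14, 3.14].

### API

Orientations are given as a unit quaternion [x, y, z, w].
In Python, from station import r gives the robot as it stands.
- The arm moves only by the tool drive_tool, never from a script. Its arguments are lists of equal length, an entry for each row: "offset": the shift along the tool's x, y, z in mm, a list of three; "turn": the turn, a rotation vector about the tool's x, y, z in rad, a list of three. In form: {"offset": [[x, y, z], ...], "turn": [[rx, ry, rz], ...]}. A call has 1 to 20 rows; each row is the pose to reach, as a shift and turn from the pose commanded when the call began, along the tool's axes at that moment; what a row does not reach only later rows make up. A row lasts 1/8 s, in which the tool goes at most 62.5 mm and 10.7 degrees, less where a joint would pass 70% of its speed; a pose out of reach is approached as far as the arm can. A call with a gripper value outside its range is refused whole. "grip" is the closure, from 0 (fully open) to 1 (shut), set as the call begins (left out, the last holds). The fingers move at their own pace and stop on an object; the grip force is fixed at half the most. Time passes only in rows, so rows that repeat a pose let the fingers close. It gives the time, the measured TCP pose, the force and the opening at its end, in the units of the state.
- r.get_obs(): the state, without advancing time (a new reading comes with each control period).
- r.snapshot(name): name is "scene" or "side" or "wrist"; returns (picture, depth): 400x640x3 uint8, red, green, blue; 400x640 float32, mm along the optical axis (not along the pixel's ray), 0 where there is no reading.
- r.camera_info(name): a dict with "K" (3x3 intrinsics, pixels), "position" and "attitude" of the camera in the world; the wrist camera has in their place "hand_eye" (4x4, takes a point from camera to tool coordinates, whose origin is the TCP and whose axes are the tool frame's). Camera axes: x right, y down, z forward; pixel columns grow to the right and rows downward; lengths in mm; the calibration is good to about 2 mm. A picture is of the moment at which its call begins: read the wrist's pose just before it. camera_info takes no time and is no camera call.
- r.close_job(): hands the job in, once; it reports no verdict.
The state is a dict: "t": time; "joints": joint angles; "joint_velocities": joint speeds; "effort": joint torques, N m; "eef_pos": TCP position; "tcp_rot": TCP orientation; "contact_force": force on the tool from outside, world axes, zero at the start; "torque": the same for the moment, N m; "width": opening from 0.0 (shut) to 1.0 (fully open).
Only numpy, scipy, OpenCV 4.12 (cv2) and the standard library are available. Lean on these libraries where they do the work, as an engineer would, in place of code of your own. Each camera call takes 0.05 s, during which the arm holds its last target.

## Working session

There is one attempt and no reset: what is moved stays moved. The work goes in short steps, Python scripts to look and compute and a tool call to move; the robot and the scene stay as the last step left them, time stands still between calls to the robot, and variables do not carry over. Pictures are saved under pics/ and viewed, and the job is handed in when it is done.

Besides the shell and the picture viewer there is one more tool, called after "Emit:" as name(argument=value, ...) on one line, values as JSON. drive_tool: Moves the arm, as the interface text tells. Its arguments: {"type":"object","properties":{"offset":{"type":"array","items":{"type":"array","items":{"type":"number"}}},"turn":{"type":"array","items":{"type":"array","items":{"type":"number"}}},"grip":{"type":"number"}},"required":["offset","turn"]}

```bash
mkdir -p pics
python3 - <<'E'
from station import r
import cv2
o=r.get_obs(); print({k:(o[k]) for k in ('t','eef_pos','tcp_rot','contact_force','width')})
for n in('scene','side'):
    p,d=r.snapshot(n); cv2.imwrite(f'pics/{n}1.png',p[:,:,::-1]); i=r.camera_info(n); print(n,i)
print(r.camera_info('wrist'))
E
```

```text
{'t': 0.0, 'eef_pos': array([ 166.12277552, -627.8093613 ,  213.62289979]), 'tcp_rot': array([ 7.92407926e-01, -6.09990872e-01, -7.55299475e-04, -4.94196599e-04]), 'contact_force': array([-0.25396794, -0.38038637, -0.94527156]), 'width': 1.0001839875889074}
scene {'K': array([[419.59980414,   0.        , 313.7581006 ],
       [  0.        , 419.59980414, 207.26551996],
       [  0.        ,   0.        ,   1.        ]]), 'position': array([ 791.68942467, -432.63807475,  866.12044   ]), 'attitude': array([ 0.91936635,  0.28397758, -0.07486514, -0.26175838])}
side {'K': array([[415.78332497,   0.        , 318.52154935],
       [  0.        , 415.78332497, 202.20124557],
       [  0.        ,   0.        ,   1.        ]]), 'position': array([187.73874193, 545.84732968, 498.18213774]), 'attitude': array([-0.25725532,  0.84965034, -0.44289737,  0.12552255])}
{'K': array([[349.33867966,   0.        , 319.85527954],
       [  0.        , 349.33867966, 200.98731707],
       [  0.        ,   0.        ,   1.        ]]), 'hand_eye': array([[ 9.99999182e-01, -7.64840072e-04, -1.02496775e-03,
        -7.17400573e-01],
       [ 1.02396192e-03,  9.59000269e-01,  2.83403308e-01,
        -8.10626332e+01],
       [ 7.66186143e-04, -2.83404126e-01,  9.59000268e-01,
        -1.69104642e+02],
       [ 0.00000000e+00,  0.00000000e+00,  0.00000000e+00,
         1.00000000e+00]])}
```

View pics/scene1.png

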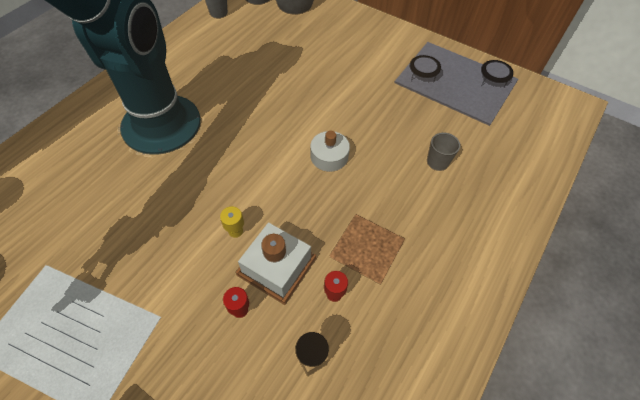

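View pics/side1.png

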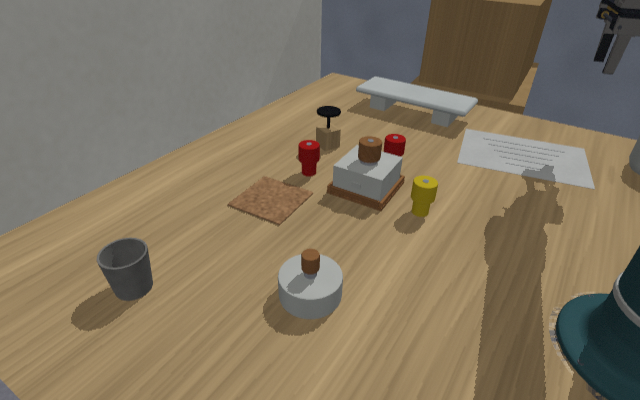

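The scene view shows the core's brown grip at about (273,247) on the white square mould (275,262). The mat is at (368,248), the round mould at (330,150), the red look-alikes at (236,302) and (336,286), and the yellow one at (232,221). Next I'll measure their positions.

```bash
cat > h.py <<'E'
from station import r
import numpy as np, cv2
from scipy.spatial.transform import Rotation as R
def cam(n,o=None):
    i=r.camera_info(n)
    if n=='wrist':
        T=np.eye(4);T[:3,:3]=R.from_quat(o['tcp_rot']).as_matrix();T[:3,3]=o['eef_pos'];T=T@i['hand_eye'];return i['K'],T[:3,:3],T[:3,3]
    return i['K'],R.from_quat(i['attitude']).as_matrix(),np.array(i['position'])
def plane(c,uv,z):
    K,A,p=c; uv=np.atleast_2d(uv).astype(float)
    d=np.c_[uv,np.ones(len(uv))]@np.linalg.inv(K).T@A.T
    return p+d*((z-p[2])/d[:,2])[:,None]
def cloud(c,dep):
    K,A,p=c; v,u=np.mgrid[:dep.shape[0],:dep.shape[1]]
    d=np.stack([u,v,np.ones_like(u)],-1)@np.linalg.inv(K).T
    return (d*dep[...,None])@A.T+p
def comps(m,amin=80):
    n,l,s,ce=cv2.connectedComponentsWithStats(m.astype(np.uint8),connectivity=4)
    return [(l==k,s[k],ce[k]) for k in range(1,n) if s[k][4]>amin]
E
python3 - <<'E'
from h import *
for n in('scene','side'):
    p,d=r.snapshot(n); c=cam(n); P=cloud(c,d); 
    z=P[...,2]; print(n)
    pts={'scene':dict(core=(273,240),mould=(290,270),mat=(368,248),rm=(330,136),bench=(400,330),red1=(236,296),red2=(336,280),yel=(232,214)),
      'side':dict(core=(370,141),mould=(350,160),mat=(270,200),rm=(310,253),bench=(200,300))}[n]
    for k,(u,v) in pts.items(): print(k,p[v,u],P[v,u].round(1))
    hsv=cv2.cvtColor(p,cv2.COLOR_RGB2HSV)
    # tops by height slab
    for nm,lo,hi in(('griptop',102,114),('mouldtop',54,66),('mat',2.5,8)):
        m=(z>lo)&(z<hi)&(P[...,0]>300)&(P[...,0]<800)&(abs(P[...,1])<400)
        for mm,s,ce in comps(m,60):
            print(nm,s,ce.round(1),P[mm].mean(0).round(1), np.ptp(P[mm],axis=0).round(1))
E
```

```text
scene
core [126 102  85] [ 514.2 -154.7  112.3]
mould [185 188 177] [ 568.3 -174.    69.4]
mat [163 117  76] [665.2  -9.6   5.9]
rm [134  90  54] [447.3 160.9  85.6]
bench [168 138  91] [ 813.3 -131.3    0. ]
red1 [122 129 133] [ 515.3 -280.    76.4]
red2 [122 128 131] [ 658.  -140.5   72.8]
yel [124 130 133] [ 388.2 -140.8   75. ]
griptop [264 241  21  16  90] [275.7 251.6] [ 533.3 -171.5  110. ] [29.1 41.8 11.7]
mouldtop [433 136  24  15  99] [446.8 140.5] [685.4 334.7  60.2] [60.5 31.7 11.7]
mouldtop [430 145  26  15  74] [440.4 155. ] [692.1 283.4  60. ] [63.3 34.6 11.8]
mouldtop [222 217  21  12  61] [233.4 225. ] [ 400.9 -154.7   59.5] [32.  42.2 11.5]
mouldtop [254 252  12  18  73] [259.3 261.3] [ 503.1 -192.8   64.9] [30.6 29.4  3.2]
mouldtop [238 263  52  28 148] [267.4 278.5] [ 538.6 -212.4   61.1] [108.9  32.8  11.9]
mat [ 329  214   76   70 2572] [366.9 248.3] [663.1 -10.4   4.7] [136.  134.7   5.5]
side
core [115 117 122] [ 515.5 -156.1  112.3]
mould [168 171 167] [ 550.6 -140.9   63.7]
mat [143 109  79] [654.6   4.7   2.8]
rm [129  90  57] [444.3 166.6  83.6]
bench [156
[... 241 characters left out ...]
 166.2] [ 508.3 -142.2   62.4] [116.  120.1  11.8]
mouldtop [298 147  22   9 101] [308.6 152.2] [ 646.3 -125.3   59.8] [42.6 36.4 11.8]
mouldtop [412 185  25  11 126] [423.6 190.8] [ 378.  -123.    60.1] [47.5 25.8 11.9]
mouldtop [101 242  44  24 305] [120.3 249.9] [707.  304.9  60.1] [45.4 58.5 12. ]
mouldtop [101 253  48  26 275] [127.2 270.1] [660.4 326.6  60.1] [43.9 64.5 11.9]
mouldtop [301 265  19  10  88] [310.1 270.4] [436.8 177.3  60.9] [24.1 20.8 11.2]
mat [327 188  57  22 131] [355.3 199.1] [509.  -95.8   5. ] [128.1  18.5   5.4]
mat [115 279  38  21  90] [136.2 293.3] [664.3 323.3   5.2] [34.6 54.3  5.4]
mat [281 302  58  17 150] [308.9 312.3] [420.4 204.2   5.2] [74.2 54.9  5.5]
```

Grip top is at about (514,-155,112), the mould top at 64 or slightly more, and the mat centre at about (663,-10,5). The heights fit if the frame has a thin floor. I'll move above the core and look with the wrist camera, turning the tool with the base so that j7 stays near 0.

Emit:
drive_tool(offset=[[-37,-46,-36],[-74,-92,-36],[-111,-137,-36],[-147,-183,-36],[-184,-229,-36],[-221,-275,-36],[-258,-320,-36],[-295,-366,-36],[-331,-412,-36],[-368,-458,-36],[-368,-458,-36],[-368,-458,-36],[-368,-458,-36],[-368,-458,-36]], turn=[[0,0,-0.1],[0,0,-0.2],[0,0,-0.3],[0,0,-0.4],[0,0,-0.5],[0,0,-0.6],[0,0,-0.7],[0,0,-0.8],[0,0,-0.9],[0,0,-1.02],[0,0,-1.02],[0,0,-1.02],[0,0,-1.02],[0,0,-1.02]], grip=0)

```text
t: 1.95
eef_pos: [514.3, -156.8, 250.6]
tcp_rot: [0.989, -0.147, -0.0, 0.0]
contact_force: [0.4, 0.2, -0.7]
width: 1.001
```

Run:
```python
from h import *
o=r.get_obs(); p,d=r.snapshot('wrist'); cv2.imwrite('pics/w1.png',p[:,:,::-1])
print(o['t'],o['eef_pos'],o['tcp_rot'],o['joints'],o['contact_force'])
c=cam('wrist',o);P=cloud(c,d);z=P[...,2]
for nm,lo,hi in(('griptop',104,116),('mouldtop',58,72)):
    m=(z>lo)&(z<hi)
    for mm,s,ce in comps(m,500):
        q=P[mm]; print(nm,s,ce.round(1),np.median(q,0).round(1)); 
        (u,v),rad=cv2.minEnclosingCircle(np.argwhere(mm)[:,::-1].astype(np.float32)); print((u,v),rad,plane(c,(u,v),np.median(q[:,2])).round(1), rad/349*np.median(d[mm]))
        print(cv2.minAreaRect(q[:,:2].astype(np.float32)))
```

```text
1.95 [ 514.29766889 -156.7954632   250.59218226] [ 9.89166028e-01 -1.46800855e-01 -7.09949416e-05  2.71542385e-04] [ 0.63222868  0.28619258 -0.47712145  1.81466129  0.14846636  1.07601232
 -0.19374318] [ 0.43251086  0.19672493 -0.70764503]
griptop [ 298  165   52   52 2095] [323.4 190.6] [ 517.8 -157.   113.7]
(323.4542541503906, 190.787353515625) 26.13216209411621 [[ 517.7 -157.2  113.7]] 23.683353
((517.4882202148438, -158.3485107421875), (46.704505920410156, 46.6531982421875), 72.83525848388672)
mouldtop [ 254  111  135  132 8687] [322.7 174.4] [ 521.6 -146.    65.8]
(322.3951721191406, 176.53250122070312) 74.10813903808594 [[ 517.9 -154.6   65.8]] 76.302826
((517.1351928710938, -158.82286071777344), (110.28826141357422, 110.30805206298828), 2.518259286880493)
```

View pics/w1.png

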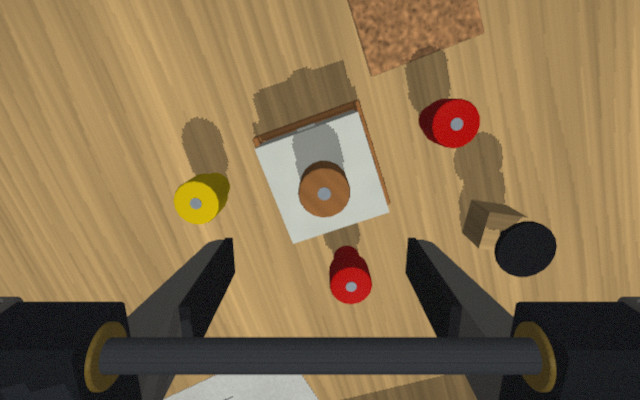

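The wrist view shows the grip at (323,191) as a 47 mm circle, and the mould as a 110 mm square centred at (517,-158). Both match the given sizes. The look-alikes stay clear of the fingers. Descending without closing, then re-measuring close up.

Emit:
drive_tool(offset=[[2.6,-0.6,40],[2.6,-0.6,80],[2.6,-0.6,115],[2.6,-0.6,140],[2.6,-0.6,160],[2.6,-0.6,170],[2.6,-0.6,174],[2.6,-0.6,174]], turn=[[0,0,0],[0,0,0],[0,0,0],[0,0,0],[0,0,0],[0,0,0],[0,0,0],[0,0,0]])

```text
t: 3.0
eef_pos: [517.8, -155.8, 76.9]
tcp_rot: [0.989, -0.146, 0.0, 0.0]
contact_force: [-0.1, -0.1, 0.6]
width: 1.002
```

```bash
cat > m.py <<'E'
from h import *
import sys
o=r.get_obs(); p,d=r.snapshot('wrist'); cv2.imwrite(f'pics/{sys.argv[1]}.png',p[:,:,::-1])
print(o['t'],o['eef_pos'].round(2),o['tcp_rot'].round(4),o['joints'].round(3),o['contact_force'].round(2),o['torque'].round(3),o['width'])
c=cam('wrist',o);P=cloud(c,d);z=P[...,2]
hsv=cv2.cvtColor(p,cv2.COLOR_RGB2HSV)
print('centre px',p[190,323])
E
python3 m.py w2
```

```text
3.0 [ 517.83 -155.81   76.94] [ 9.893e-01 -1.456e-01  3.000e-04  1.000e-04] [ 0.555  0.515 -0.406  1.952  0.296  0.732 -0.319] [-0.13 -0.14  0.57] [-0.024 -0.087 -0.006] 1.0022139093838471
centre px [144 147 139]
```

View pics/w2.png

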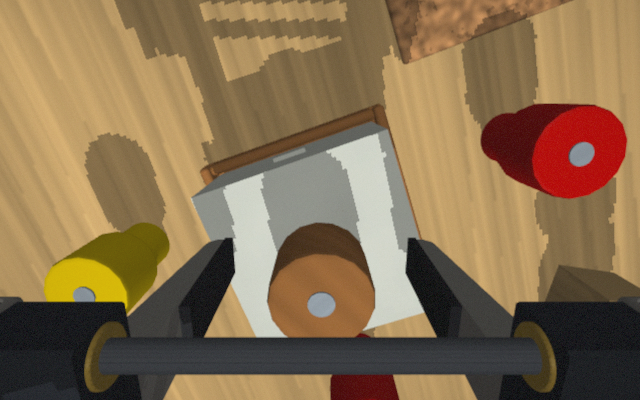

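The grip is centred between the fingers, with its hub at about (321,305). I'll measure the hub against the tool axes.

Run:
```python
from h import *
o=r.get_obs(); p,d=r.snapshot('wrist'); c=cam('wrist',o);P=cloud(c,d)
hsv=cv2.cvtColor(p,cv2.COLOR_RGB2HSV)
m=np.zeros(d.shape,bool); m[285:325,300:345]=hsv[285:325,300:345,1]<70
for mm,s,ce in comps(m,50):
    print(s,ce,np.median(P[mm],0))
    for z in(111,112,113.5):
        w=plane(c,ce,z)[0]; print(z,w, R.from_quat(o['tcp_rot']).inv().apply(w-o['eef_pos']).round(2))
m=np.zeros(d.shape,bool); m[240:337,250:390]=(hsv[240:337,250:390,1]>90)&(abs(P[240:337,250:390,2]-113)<4)
t=R.from_quat(o['tcp_rot']).inv().apply(P[m]-o['eef_pos']); print(t.min(0),t.max(0),np.median(P[m],0))
```

```text
[307 292  28  25 569] [320.56942004 304.01054482] [ 517.3432578  -159.36230152  114.77267047]
111 [ 516.6342657  -161.75969447  111.        ] [  0.42   6.09 -33.79]
112 [ 516.81760089 -161.13964102  112.        ] [  0.42   5.45 -34.79]
113.5 [ 517.09260368 -160.20956085  113.5       ] [  0.42   4.48 -36.29]
[-22.45479103 -20.65770798 -38.7343103 ] [ 23.38463168  21.77729097 -31.81570594] [ 519.34441654 -154.38233689  113.74431357]
```

```bash
python3 - <<'E'
from h import *
# pre-move pictures: hub and mat
L=[]
for n,box in(('scene',(265,235,282,250)),('side',(362,134,378,146))):
    p=cv2.imread(f'pics/{n}1.png'); hsv=cv2.cvtColor(p,cv2.COLOR_BGR2HSV); u0,v0,u1,v1=box
    m=np.zeros(p.shape[:2],bool); m[v0:v1,u0:u1]=hsv[v0:v1,u0:u1,1]<95
    c=cam(n)
    for mm,s,ce in comps(m,4):
        print(n,s,ce,plane(c,ce,112),plane(c,ce,114.5)); L.append((n,ce))
E
python3 - <<'E'
import cv2
a=cv2.imread('pics/scene1.png')[225:285,225:325];b=cv2.imread('pics/side1.png')[125:185,320:420]
cv2.imwrite('pics/z1.png',cv2.vconcat([cv2.resize(a,None,fx=4,fy=4,interpolation=0),cv2.resize(b,None,fx=4,fy=4,interpolation=0)]))
E
```

```text
scene [270 240   6   6  28] [272.60714286 242.82142857] [[ 517.21952743 -160.08564895  112.        ]] [[ 518.12942816 -160.98919304  114.5       ]]
side [368 139   6   3  17] [370.35294118 140.05882353] [[ 517.08505693 -160.75659299  112.        ]] [[ 514.95299098 -156.18230114  114.5       ]]
```

View pics/z1.png

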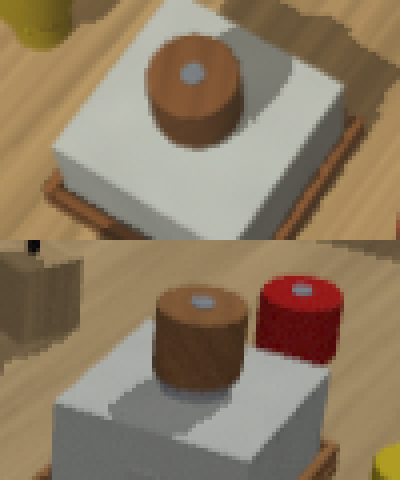

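All three cameras agree on the core axis at about (517,-160), top 112. I'll shift by +4 mm along the tool y and close.

Emit:
drive_tool(offset=[[0.4,2,0],[0.4,4,0],[0.4,4,0],[0.4,4,0]], turn=[[0,0,0],[0,0,0],[0,0,0],[0,0,0]])

```text
t: 3.6
eef_pos: [516.8, -159.6, 76.6]
tcp_rot: [0.989, -0.146, 0.0, 0.0]
contact_force: [-0.2, -0.2, 0.0]
width: 0.999
```

Emit:
drive_tool(offset=[[0,0,0],[0,0,0],[0,0,0],[0,0,0],[0,0,0],[0,0,0],[0,0,0],[0,0,0]], turn=[[0,0,0],[0,0,0],[0,0,0],[0,0,0],[0,0,0],[0,0,0],[0,0,0],[0,0,0]], grip=1)

```text
t: 4.6
eef_pos: [517.2, -159.6, 76.6]
tcp_rot: [0.989, -0.146, 0.0, 0.0]
contact_force: [2.3, -0.5, -2.3]
width: 0.514
```

```bash
python3 m.py w3
```

```text
4.6 [ 517.19 -159.65   76.65] [ 9.894e-01 -1.455e-01  4.000e-04  0.000e+00] [ 0.561  0.516 -0.406  1.951  0.296  0.731 -0.311] [ 2.29 -0.51 -2.3 ] [-0.165 -0.59   0.034] 0.5139498850144997
centre px [151 152 146]
```

Emit:
drive_tool(offset=[[0,0,-0.4],[0,0,-0.8],[0,0,-1.2],[0,0,-1.6],[0,0,-2.0],[0,0,-2.4],[0,0,-2.8],[0,0,-3.2]], turn=[[0,0,0.15],[0,0,0.3],[0,0,0.45],[0,0,0.6],[0,0,0.75],[0,0,0.9],[0,0,1.05],[0,0,1.2]])

```text
t: 5.65
eef_pos: [516.7, -160.1, 79.3]
tcp_rot: [0.733, -0.68, 0.0, 0.0]
contact_force: [2.1, -2.4, -5.5]
width: 0.516
```

```bash
python3 m.py w4
python3 - <<'E'
from h import *
p,d=r.snapshot('side'); cv2.imwrite('pics/side2.png',cv2.resize(p[90:250,240:480],None,fx=3,fy=3)[:,:,::-1])
E
```

```text
5.65 [ 516.68 -160.09   79.34] [ 7.331e-01 -6.801e-01  2.000e-04  3.000e-04] [ 0.33   0.474 -0.115  1.966  0.082  0.706 -1.33 ] [ 2.1  -2.43 -5.49] [-0.614 -0.675  0.361] 0.5164585769269533
centre px [151 154 144]
```

View pics/side2.png

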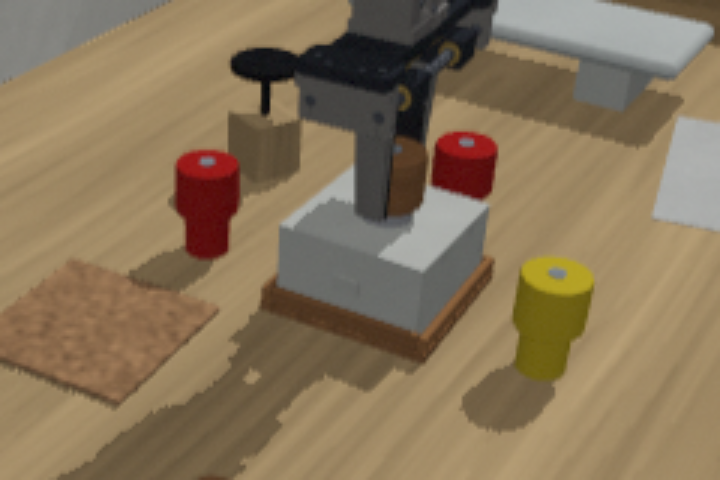

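View pics/w4.png

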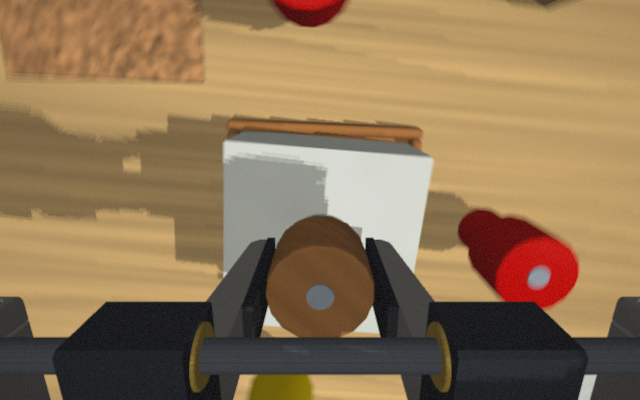

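The mould still sits in its frame, the pull is about 5 N and the grip is tight, so it's working. Continuing the other way.

Emit:
drive_tool(offset=[[0,0,-0.4],[0,0,-0.8],[0,0,-1.2],[0,0,-1.6],[0,0,-2.0],[0,0,-2.4],[0,0,-2.8],[0,0,-3.2],[0,0,-3.6],[0,0,-4.0],[0,0,-4.4],[0,0,-4.8],[0,0,-5.2],[0,0,-5.6],[0,0,-6.0],[0,0,-6.4]], turn=[[0,0,-0.15],[0,0,-0.3],[0,0,-0.45],[0,0,-0.6],[0,0,-0.75],[0,0,-0.9],[0,0,-1.05],[0,0,-1.2],[0,0,-1.35],[0,0,-1.5],[0,0,-1.65],[0,0,-1.8],[0,0,-1.95],[0,0,-2.1],[0,0,-2.25],[0,0,-2.4]])

```text
t: 7.75
eef_pos: [515.3, -159.4, 85.5]
tcp_rot: [0.897, 0.441, -0.001, -0.001]
contact_force: [0.9, 0.0, -5.8]
width: 0.519
```

```bash
python3 m.py w5
python3 - <<'E'
from h import *
p,d=r.snapshot('side'); cv2.imwrite('pics/side3.png',cv2.resize(p[90:250,240:480],None,fx=3,fy=3)[:,:,::-1])
E
```

```text
7.75 [ 515.34 -159.37   85.48] [ 0.8973  0.4414 -0.0011 -0.001 ] [ 0.782  0.576 -0.696  1.935  0.501  0.813  0.725] [ 0.85  0.01 -5.85] [ 0.043 -0.251 -0.327] 0.5185447500390608
centre px [152 155 148]
```

View pics/side3.png

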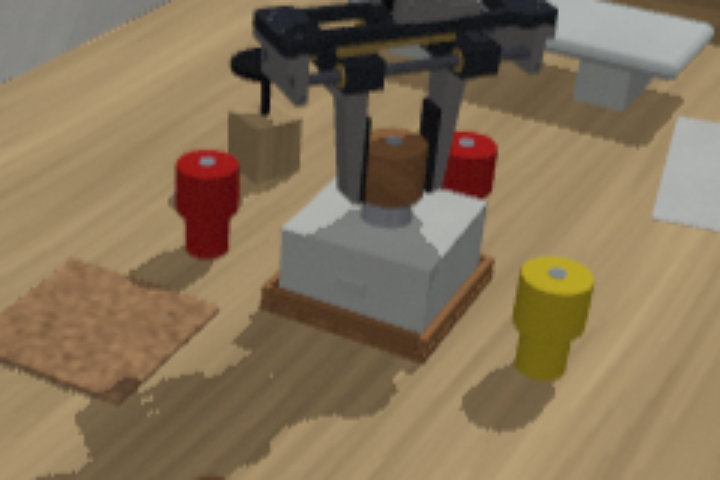

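View pics/w5.png

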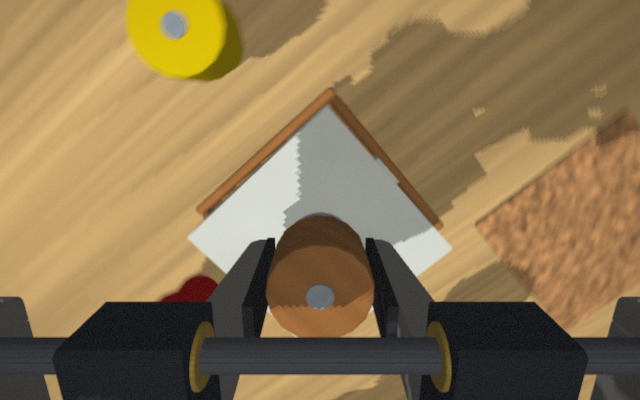

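The core has risen about 9 mm, the spigot is showing, and the mould is still seated. Continuing.

Emit:
drive_tool(offset=[[0,0,-0.4],[0,0,-0.8],[0,0,-1.2],[0,0,-1.6],[0,0,-2.0],[0,0,-2.4],[0,0,-2.8],[0,0,-3.2],[0,0,-3.6],[0,0,-4.0],[0,0,-4.4],[0,0,-4.8],[0,0,-5.2],[0,0,-5.6],[0,0,-6.0],[0,0,-6.4]], turn=[[0,0,0.15],[0,0,0.3],[0,0,0.45],[0,0,0.6],[0,0,0.75],[0,0,0.9],[0,0,1.05],[0,0,1.2],[0,0,1.35],[0,0,1.5],[0,0,1.65],[0,0,1.8],[0,0,1.95],[0,0,2.1],[0,0,2.25],[0,0,2.4]])

```text
t: 9.85
eef_pos: [516.6, -159.6, 92.4]
tcp_rot: [0.733, -0.68, 0.0, 0.0]
contact_force: [1.4, -2.1, -5.7]
width: 0.516
```

```bash
python3 m.py w6
python3 - <<'E'
from h import *
p,d=r.snapshot('side'); cv2.imwrite('pics/side4.png',cv2.resize(p[90:250,240:480],None,fx=3,fy=3)[:,:,::-1])
E
```

```text
9.85 [ 516.6  -159.55   92.37] [ 7.328e-01 -6.804e-01  1.000e-04  3.000e-04] [ 0.34   0.455 -0.128  1.959  0.084  0.733 -1.334] [ 1.41 -2.05 -5.66] [-0.348 -0.352  0.321] 0.5164476899948738
centre px [215 216 207]
```

View pics/side4.png

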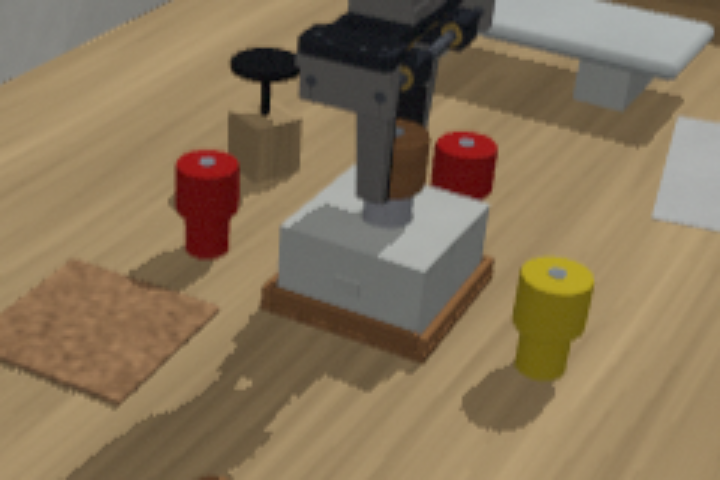

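Still seated, with the core about 16 mm up. Twisting back again.

Emit:
drive_tool(offset=[[0,0,-0.4],[0,0,-0.8],[0,0,-1.2],[0,0,-1.6],[0,0,-2.0],[0,0,-2.4],[0,0,-2.8],[0,0,-3.2],[0,0,-3.6],[0,0,-4.0],[0,0,-4.4],[0,0,-4.8],[0,0,-5.2],[0,0,-5.6],[0,0,-6.0],[0,0,-6.4]], turn=[[0,0,-0.15],[0,0,-0.3],[0,0,-0.45],[0,0,-0.6],[0,0,-0.75],[0,0,-0.9],[0,0,-1.05],[0,0,-1.2],[0,0,-1.35],[0,0,-1.5],[0,0,-1.65],[0,0,-1.8],[0,0,-1.95],[0,0,-2.1],[0,0,-2.25],[0,0,-2.4]])

```text
t: 11.95
eef_pos: [516.5, -159.5, 99.2]
tcp_rot: [0.897, 0.442, -0.0, -0.0]
contact_force: [0.2, -0.1, -2.1]
width: 0.513
```

Emit:
drive_tool(offset=[[0,0,-0.4],[0,0,-0.8],[0,0,-1.2],[0,0,-1.6],[0,0,-2.0],[0,0,-2.4],[0,0,-2.8],[0,0,-3.2],[0,0,-3.6]], turn=[[0,0,0.15],[0,0,0.3],[0,0,0.45],[0,0,0.6],[0,0,0.75],[0,0,0.9],[0,0,1.05],[0,0,1.2],[0,0,1.3]])

```text
t: 13.08
eef_pos: [516.5, -159.3, 102.8]
tcp_rot: [0.981, -0.195, -0.0, 0.0]
contact_force: [0.9, -0.2, -2.6]
width: 0.514
```

```bash
python3 m.py w7
python3 - <<'E'
from h import *
p,d=r.snapshot('side'); cv2.imwrite('pics/side5.png',cv2.resize(p[90:250,240:480],None,fx=3,fy=3)[:,:,::-1])
E
```

```text
13.075 [ 516.47 -159.27  102.75] [ 9.807e-01 -1.954e-01 -3.000e-04  0.000e+00] [ 0.555  0.472 -0.396  1.939  0.252  0.779 -0.376] [ 0.9  -0.22 -2.59] [-0.031 -0.118  0.011] 0.5138078733208516
centre px [146 149 142]
```

View pics/side5.png

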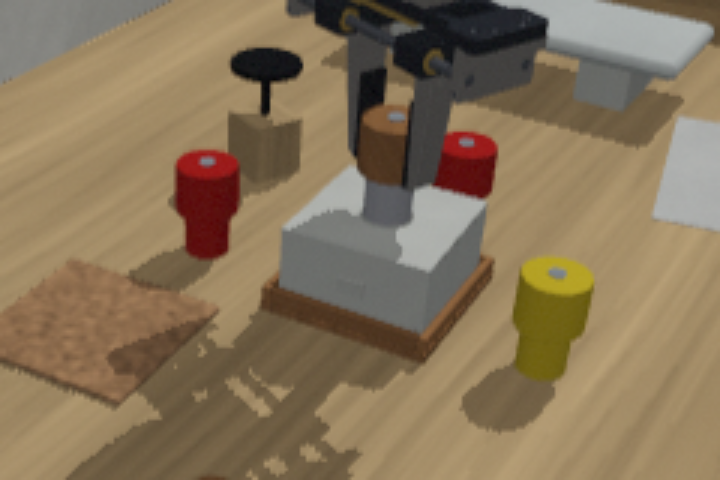

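It has risen 26 mm with no torque left and only the core's weight on the tool, so the core is free. Lifting straight up.

Emit:
drive_tool(offset=[[0,0,-2],[0,0,-5],[0,0,-10],[0,0,-18],[0,0,-30],[0,0,-45],[0,0,-60],[0,0,-72],[0,0,-80],[0,0,-80]], turn=[[0,0,0],[0,0,0],[0,0,0],[0,0,0],[0,0,0],[0,0,0],[0,0,0],[0,0,0],[0,0,0],[0,0,0]])

```text
t: 14.42
eef_pos: [517.1, -159.7, 183.2]
tcp_rot: [0.981, -0.195, 0.001, 0.0]
contact_force: [0.4, 0.0, -3.2]
width: 0.518
```

```bash
python3 m.py w8
python3 - <<'E'
from h import *
for n in ('side','scene'):
    p,d=r.snapshot(n); cv2.imwrite(f'pics/{n}6.png',p[:,:,::-1])
    c=cam(n);P=cloud(c,d);hsv=cv2.cvtColor(p,cv2.COLOR_RGB2HSV)
    if n=='scene': box=(325,205,412,290)
    else: box=(222,170,320,228)
    u0,v0,u1,v1=box; m=np.zeros(d.shape,np.uint8); s=hsv[v0:v1,u0:u1]
    m[v0:v1,u0:u1]=((abs(P[v0:v1,u0:u1,2]-5)<(3 if n=='scene' else 9)) & (s[...,1]>100)&(s[...,0]<14))*255
    m=cv2.morphologyEx(m,cv2.MORPH_CLOSE,np.ones((5,5)));m=cv2.morphologyEx(m,cv2.MORPH_OPEN,np.ones((5,5)))
    cv2.imwrite(f'pics/mask_{n}.png',m)
    k=max(cv2.findContours(m,0,2)[0],key=cv2.contourArea)
    h=cv2.convexHull(k)[:,0]; w=plane(c,h,5)[:,:2].astype(np.float32); print(n,cv2.minAreaRect(w))
E
```

```text
14.425 [ 517.1  -159.67  183.19] [ 9.808e-01 -1.948e-01  5.000e-04  1.000e-04] [ 0.592  0.363 -0.433  1.879  0.186  0.938 -0.319] [ 0.38  0.02 -3.16] [-0.06  -0.034 -0.01 ] 0.5175791457387265
centre px [142 144 138]
side ((602.84228515625, 39.46018981933594), (29.436302185058594, 26.13232421875), 36.800941467285156)
scene ((648.0836791992188, -59.60218811035156), (17.986068725585938, 19.99876594543457), 31.844812393188477)
```

View pics/side6.png

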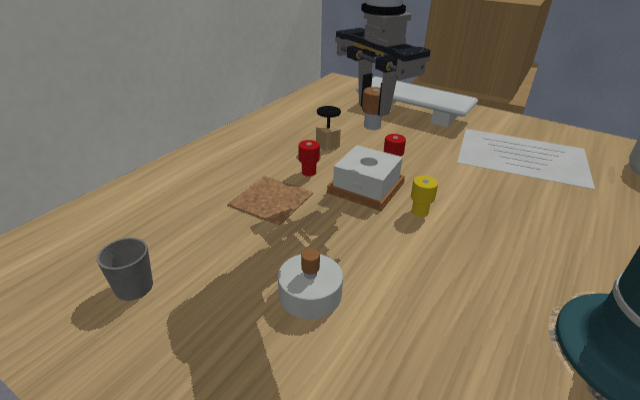

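View pics/scene6.png

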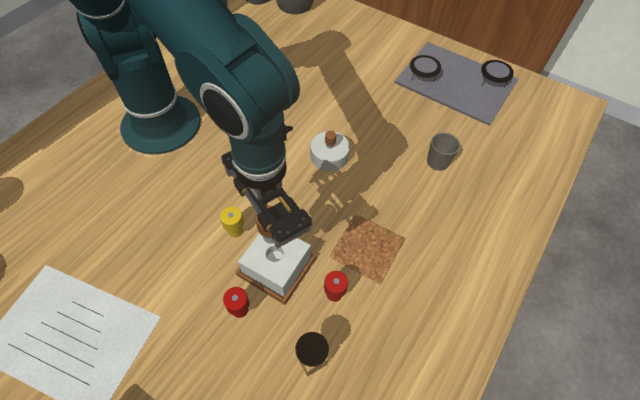

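View pics/mask_scene.png

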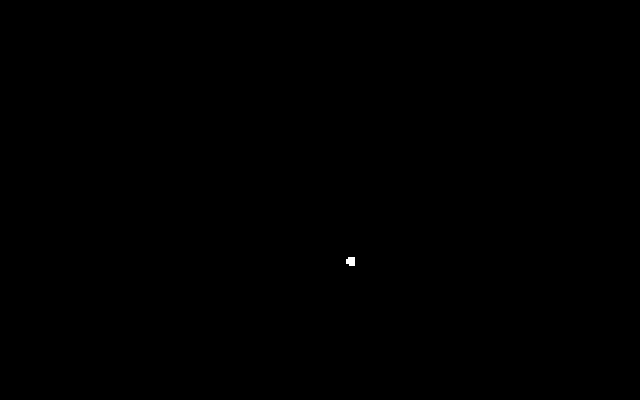

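The core is out and held upright (side view, about (373,108)), and the mould is down in its frame with an empty bore. My colour threshold missed the mat, so I'll take its outline from the unshadowed first pictures.

```bash
python3 - <<'E'
from h import *
for n,box in(('scene',(318,208,412,290)),('side',(222,170,320,228))):
    p=cv2.imread(f'pics/{n}1.png'); p=cv2.bilateralFilter(p,7,40,5)
    hsv=cv2.cvtColor(p,cv2.COLOR_BGR2HSV); u0,v0,u1,v1=box
    print(hsv[248,368] if n=='scene' else hsv[200,270], hsv[v0+2,u0+2])
    s=hsv[v0:v1,u0:u1].astype(int); b=p[v0:v1,u0:u1].astype(int)
    m=np.zeros(p.shape[:2],np.uint8); m[v0:v1,u0:u1]=((b[...,1]/b[...,2]<0.785)&(b[...,1]/b[...,2]>0.5))*255
    m=cv2.morphologyEx(m,cv2.MORPH_CLOSE,np.ones((5,5)));m=cv2.morphologyEx(m,cv2.MORPH_OPEN,np.ones((7,7)))
    k=max(cv2.findContours(m,0,2)[0],key=cv2.contourArea); q=p.copy(); cv2.drawContours(q,[k],-1,(255,0,0),1)
    cv2.imwrite(f'pics/m2{n}.png',cv2.resize(q[v0:v1,u0:u1],None,fx=4,fy=4,interpolation=0))
    c=cam(n); w=plane(c,cv2.convexHull(k)[:,0],5)[:,:2].astype(np.float32); print(n,cv2.minAreaRect(w))
E
python3 -c "
import cv2;a=cv2.imread('pics/m2scene.png');b=cv2.imread('pics/m2side.png');w=max(a.shape[1],b.shape[1])
f=lambda x:cv2.copyMakeBorder(x,0,0,0,w-x.shape[1],0)
cv2.imwrite('pics/m2.png',cv2.vconcat([f(a),f(b)]))"
```

```text
[ 14 135 153] [ 18 115 177]
scene ((662.6989135742188, -12.384742736816406), (132.10777282714844, 142.77891540527344), 3.5809807777404785)
[ 15 116 139] [ 18  94 160]
side ((654.7056884765625, 1.4491424560546875), (130.5182342529297, 132.19241333007812), 2.747307538986206)
```

View pics/m2.png

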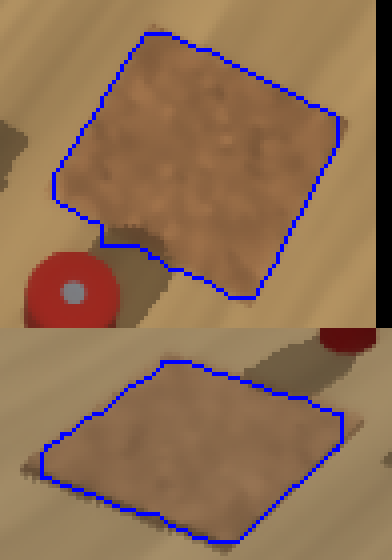

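Run:
```python
from h import *
for n,q in(('scene',[(356.7,215.5),(404.2,238.5),(381,283.5),(331,256)]),('side',[(263.2,177.5),(312.5,193.5),(279,224.5),(227.5,204.5)])):
    w=plane(cam(n),q,5)[:,:2]; print(n,w.round(1).tolist(),w.mean(0),np.linalg.norm(w-np.roll(w,1,0),axis=1))
```

```text
scene [[599.5, 49.9], [721.9, 59.3], [731.6, -67.1], [606.4, -73.6]] [664.84962356  -7.83444645] [123.6987479  122.76586655 126.76820067 125.31735361]
side [[720.2, -53.3], [593.5, -62.6], [587.1, 61.4], [713.5, 68.3]] [653.57061262   3.44083237] [121.76458466 127.12700024 124.1701262  126.56309102]
```

The two fixed views disagree by about 11 mm on the mat, so I'll check it with the wrist camera from nearby, keeping the core out of the way.

Emit:
drive_tool(offset=[[15,-18,0],[37,-45,0],[60,-73,0],[78,-94,0],[89,-107,0],[89,-107,0],[89,-107,0],[89,-107,0]], turn=[[0,0,0],[0,0,0],[0,0,0],[0,0,0],[0,0,0],[0,0,0],[0,0,0],[0,0,0]])

```text
t: 15.58
eef_pos: [639.2, -95.7, 182.7]
tcp_rot: [0.981, -0.195, -0.0, 0.0]
contact_force: [-0.5, 0.1, -2.8]
width: 0.516
```

```bash
python3 m.py w9
```

```text
15.575 [639.16 -95.74 182.67] [ 9.807e-01 -1.954e-01 -2.000e-04  4.000e-04] [ 0.398  0.537 -0.421  1.619  0.246  1.039 -0.489] [-0.51  0.07 -2.8 ] [-0.113  0.003 -0.014] 0.5156636580035932
centre px [132 107  73]
```

View pics/w9.png

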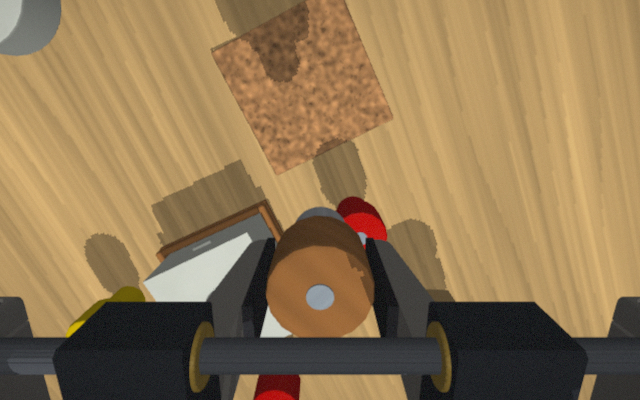

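Mat corners are visible at (211,49), (277,174) and (393,117); the fourth is just cut off.

Run:
```python
from h import *
o=r.get_obs(); c=cam('wrist',o)
w=plane(c,[(211,49),(277,174),(393,117)],5); print(w.round(1)); print('mid',(w[0]+w[2])/2, np.linalg.norm(w[0]-w[1]),np.linalg.norm(w[2]-w[1]))
w=plane(c,[(319.5,297)],182.7+112-76.6); print('hub',w,R.from_quat(o['tcp_rot']).inv().apply(w-o['eef_pos']))
```

```text
[[594.9  57.4   5. ]
 [602.1 -72.2   5. ]
 [729.  -64.1   5. ]]
mid [661.98292188  -3.35215009   5.        ] 129.81779639100313 127.1581429082152
hub [[638.57489318 -97.02420569 218.1       ]] [[ -0.15483424   1.59993733 -35.33437149]]
```

Wrist view gives mat sides of 127 and 130 mm and a centre at (662,-3), close to the middle of the three estimates. Moving over (661.5,-5).

Emit:
drive_tool(offset=[[-3,-20,0],[-7,-45,0],[-11,-70,0],[-14,-86,0],[-15,-93,0],[-15,-93,10],[-15,-93,30],[-15,-93,60],[-15,-93,90],[-15,-93,110],[-15,-93,120],[-15,-93,125],[-15,-93,125],[-15,-93,125]], turn=[[0,0,0],[0,0,0],[0,0,0],[0,0,0],[0,0,0],[0,0,0],[0,0,0],[0,0,0],[0,0,0],[0,0,0],[0,0,0],[0,0,0],[0,0,0],[0,0,0]])

```text
t: 17.38
eef_pos: [662.3, -3.0, 58.5]
tcp_rot: [0.981, -0.195, 0.001, -0.0]
contact_force: [-0.1, 0.5, -0.8]
width: 0.515
```

```bash
python3 m.py w10
python3 - <<'E'
from h import *
A=[]
for n,(v0,u0) in (('side',(110,190)),('scene',(160,290))):
    p,d=r.snapshot(n); A.append(cv2.resize(p[v0:v0+140,u0:u0+190],None,fx=2.1,fy=2.1*1.5)[:,:,::-1])
cv2.imwrite('pics/both10.png',cv2.hconcat([cv2.resize(a,(399,294)) for a in A]))
E
```

```text
17.375 [662.3   -2.95  58.53] [ 9.809e-01 -1.948e-01  8.000e-04 -1.000e-04] [ 0.222  0.705 -0.383  1.653  0.33   0.845 -0.69 ] [-0.15  0.51 -0.78] [-0.019 -0.062  0.008] 0.5152481210603381
centre px [117  88  60]
```

View pics/both10.png

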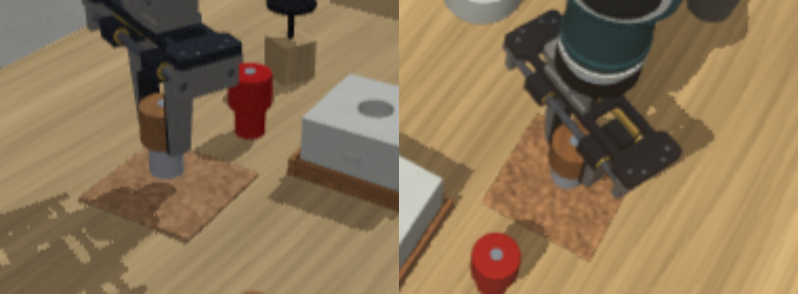

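View pics/w10.png

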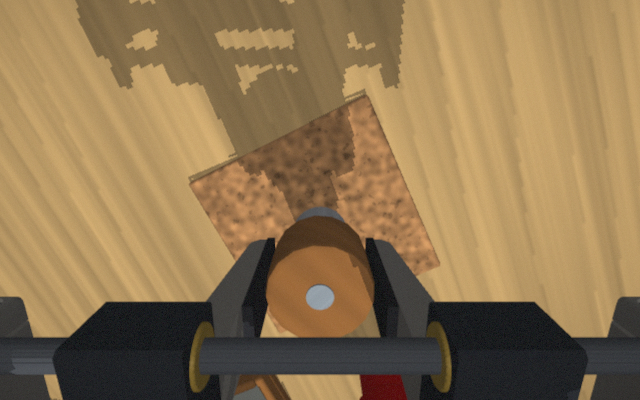

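Three mat corners show again: (190,180), (367,93) and (439,266). Checking the centre from this nearer view.

Run:
```python
from h import *
o=r.get_obs(); c=cam('wrist',o)
w=plane(c,[(190,180),(367,93),(439,266)],5); m=(w[0]+w[2])/2; print(w.round(1),m,np.linalg.norm(np.diff(w,axis=0),axis=1))
print(R.from_quat(o['tcp_rot']).inv().apply(m-o['eef_pos']))
```

```text
[[595.4  57.1   5. ]
 [720.9  63.8   5. ]
 [727.2 -64.6   5. ]] [661.3070328   -3.73578335   5.        ] [125.61898346 128.51160211]
[-0.45542776  0.93647716 53.26670204]
```

The core is within about 1 mm of the mat centre. Lowering, then creeping to contact.

Emit:
drive_tool(offset=[[0,0,4],[0,0,8],[0,0,11],[0,0,12],[0,0,12.5],[0,0,12.5],[0,0,12.5]], turn=[[0,0,0],[0,0,0],[0,0,0],[0,0,0],[0,0,0],[0,0,0],[0,0,0]])

```text
t: 18.4
eef_pos: [661.7, -3.0, 45.2]
tcp_rot: [0.981, -0.195, 0.0, 0.0]
contact_force: [-0.4, 0.3, -1.9]
width: 0.518
```

Emit:
drive_tool(offset=[[0,0,0.5],[0,0,1],[0,0,1],[0,0,1]], turn=[[0,0,0],[0,0,0],[0,0,0],[0,0,0]])

```text
t: 18.9
eef_pos: [661.6, -3.0, 44.1]
tcp_rot: [0.981, -0.195, 0.0, 0.0]
contact_force: [0.0, -0.9, -1.3]
width: 0.518
```

Emit:
drive_tool(offset=[[0,0,0.5],[0,0,1],[0,0,1],[0,0,1]], turn=[[0,0,0],[0,0,0],[0,0,0],[0,0,0]])

```text
t: 19.4
eef_pos: [661.6, -3.0, 43.0]
tcp_rot: [0.981, -0.195, -0.0, 0.0]
contact_force: [-0.1, 0.3, -1.9]
width: 0.517
```

Still hanging, so I'll keep creeping.

Emit:
drive_tool(offset=[[0,0,0.5],[0,0,1],[0,0,1],[0,0,1]], turn=[[0,0,0],[0,0,0],[0,0,0],[0,0,0]])

```text
t: 19.9
eef_pos: [661.6, -3.0, 42.1]
tcp_rot: [0.981, -0.195, -0.0, 0.0]
contact_force: [-0.1, 0.6, -1.5]
width: 0.517
```

Run:
```python
from h import *
p,d=r.snapshot('side'); cv2.imwrite('pics/side11.png',cv2.resize(p[130:230,210:340],None,fx=5,fy=5,interpolation=2)[:,:,::-1])
print(r.get_obs()['contact_force'],r.get_obs()['eef_pos'])
```

```text
[-0.58028965 -0.222223   -1.83141054] [661.62836702  -3.01116334  42.05874028]
```

View pics/side11.png

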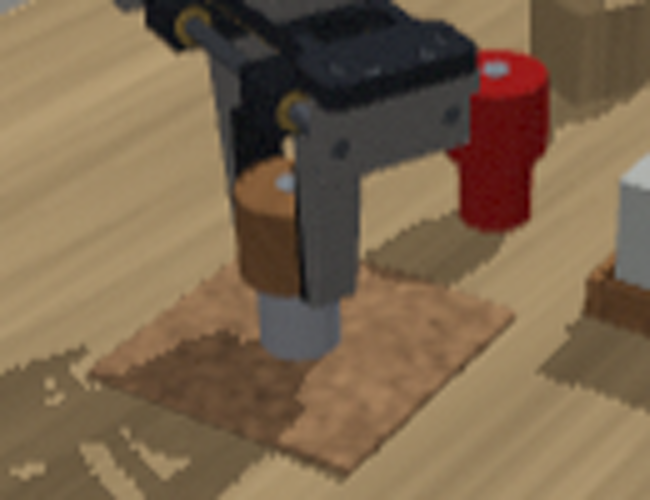

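Emit:
drive_tool(offset=[[0,0,0.5],[0,0,1],[0,0,1],[0,0,1]], turn=[[0,0,0],[0,0,0],[0,0,0],[0,0,0]])

```text
t: 20.45
eef_pos: [661.6, -3.0, 41.1]
tcp_rot: [0.981, -0.195, -0.0, 0.0]
contact_force: [0.6, 0.7, -2.2]
width: 0.52
```

Emit:
drive_tool(offset=[[0,0,0.5],[0,0,1],[0,0,1],[0,0,1]], turn=[[0,0,0],[0,0,0],[0,0,0],[0,0,0]])

```text
t: 20.95
eef_pos: [661.7, -3.0, 40.6]
tcp_rot: [0.981, -0.195, 0.0, 0.0]
contact_force: [-2.9, 0.6, 5.0]
width: 0.518
```

Contact: the force is now +5 N upward. Easing 0.5 mm up and opening.

Emit:
drive_tool(offset=[[0,0,-0.4],[0,0,-0.4],[0,0,-0.4]], turn=[[0,0,0],[0,0,0],[0,0,0]])

```text
t: 21.32
eef_pos: [661.7, -3.0, 40.6]
tcp_rot: [0.981, -0.195, 0.0, -0.0]
contact_force: [-1.5, 0.2, 4.9]
width: 0.519
```

Emit:
drive_tool(offset=[[0,0,0],[0,0,0],[0,0,0],[0,0,0],[0,0,0],[0,0,0],[0,0,0],[0,0,0]], turn=[[0,0,0],[0,0,0],[0,0,0],[0,0,0],[0,0,0],[0,0,0],[0,0,0],[0,0,0]], grip=0)

```text
t: 22.32
eef_pos: [661.6, -3.0, 40.5]
tcp_rot: [0.981, -0.195, 0.0, 0.0]
contact_force: [-0.2, 0.7, -0.3]
width: 1.001
```

```bash
python3 m.py w12
```

```text
22.325 [661.62  -3.04  40.47] [ 0.9808 -0.1948  0.      0.    ] [ 0.216  0.729 -0.374  1.66   0.34   0.818 -0.698] [-0.22  0.67 -0.3 ] [-0.043 -0.015  0.001] 1.0007787694869865
centre px [123  89  62]
```

View pics/w12.png

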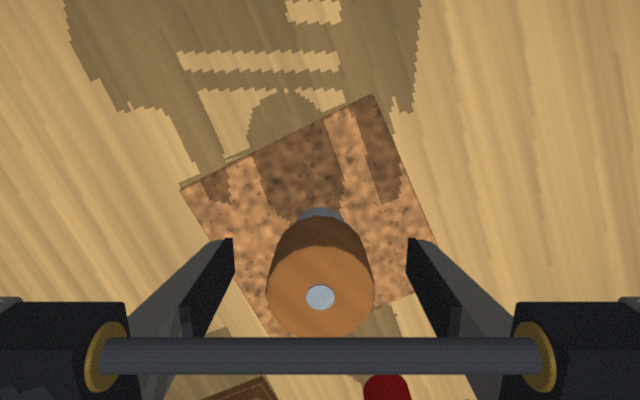

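The core stands free with the fingers fully open, hub unmoved at (320,297). Withdrawing straight up.

Emit:
drive_tool(offset=[[0,0,-5],[0,0,-15],[0,0,-30],[0,0,-50],[0,0,-80],[0,0,-115],[0,0,-150],[0,0,-170],[0,0,-180],[0,0,-180],[0,0,-180]], turn=[[0,0,0],[0,0,0],[0,0,0],[0,0,0],[0,0,0],[0,0,0],[0,0,0],[0,0,0],[0,0,0],[0,0,0],[0,0,0]])

```text
t: 23.75
eef_pos: [660.8, -3.1, 219.0]
tcp_rot: [0.981, -0.195, -0.001, 0.0]
contact_force: [0.3, -0.6, -1.3]
width: 0.997
```

```bash
python3 m.py w13
python3 - <<'E'
from h import *
o=r.get_obs(); p,d=r.snapshot('wrist'); c=cam('wrist',o); P=cloud(c,d)
m=(abs(P[...,2]-79)<5)
for mm,s,ce in comps(m,300): print('grip top',s,ce,plane(c,ce,79).round(1),np.median(P[mm],0))
p,d=r.snapshot('side'); cv2.imwrite('pics/side13.png',p[:,:,::-1])
E
```

```text
23.75 [660.85  -3.12 218.99] [ 9.809e-01 -1.948e-01 -1.200e-03  3.000e-04] [ 0.263  0.53  -0.441  1.544  0.242  1.124 -0.623] [ 0.25 -0.58 -1.26] [-0.102 -0.055  0.027] 0.9971370825079652
centre px [132 142 149]
grip top [  0  88  30  34 339] [ 19.69616519 104.        ] [[453.1 165.5  79. ]] [455.09714166 164.29202638  79.83422012]
grip top [ 295  163   52   50 2008] [320.63197211 187.49252988] [[662.4  -0.7  79. ]] [662.27870534  -0.90219378  77.67402594]
```

View pics/w13.png

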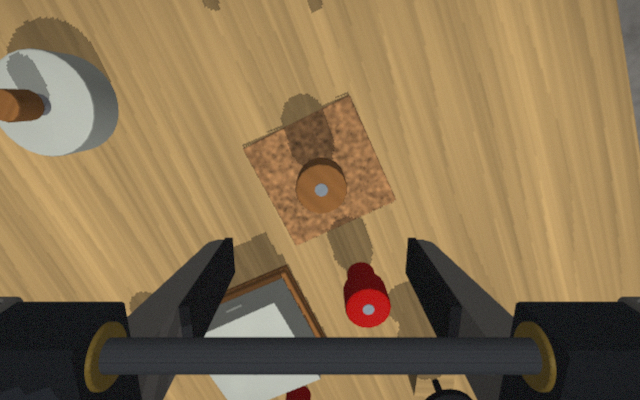

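View pics/side13.png

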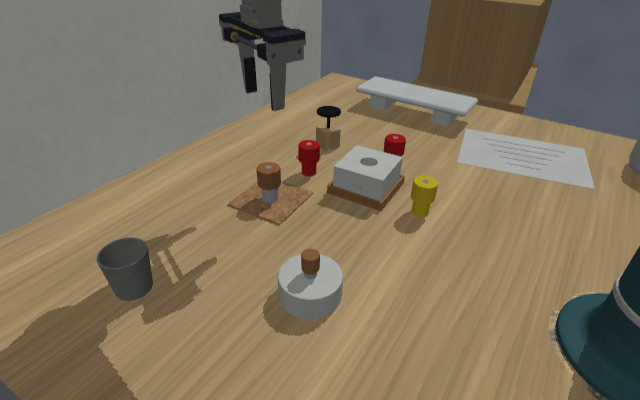

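The core stands upright at mid-mat (wrist view (321,188), mat corners (243,147) and (395,198)). The mould is seated with an empty bore, and the round mould shows no change. Handing in.

Run:
```python
from h import *
o=r.get_obs(); c=cam('wrist',o); print(plane(c,[(243,147),(350,94),(395,198),(298,245)],5).mean(0)); print(r.close_job())
```

```text
[662.40810896  -3.62169218   5.        ]
the job is handed in; nothing more can be done
None
```

I worked the core loose with back-and-forth twists of up to 2.4 rad while lifting about 0.4 mm per 0.15 rad. The pull read at most about 6 N between moves. It came free after 26 mm of rise. I then stood it on the cork mat, grip uppermost, let go and pulled straight up, handing in at about 24 s of the 64 s.

**Last checks:**
- **Core:** it stands upright in the wrist and side views. Its grip top is at about (662, -1) and 78–79 mm high, against a mat centre of (662, -4), so it is within about 3 mm of the middle.
- **Moulds:** the square mould sits in its frame with an empty bore, and the round mould and look-alikes look unmoved in the side view.
- **Robot:** the gripper was open and about 140 mm above the core, with only about 1 N on the wrist.

**Disagreements:**
- **Mat centre:** the fixed cameras differed by about 11 mm in x and in y. I used the wrist camera, whose mat sides measured 126–130 mm against the true 130 mm.
- **Core height:** the foot touched the mat about 3 mm lower than I expected, so I felt for contact, which read about 5 N.

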